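# Clamp a copper busbar on the sloping plating rest

## Task

Get the longer of the two copper busbars ready for brush plating: lay it flat on the black sloping face of the plating rest, its lower long edge against the steel ledge, its left end well under the clamp pad and its right end sticking out past the right edge of the face. Then wind the T-handle down clockwise, regripping its ends in turn as needed, until the clamp is tight on the bar. Let go, and leave the other things where they are.

Things in the scene. Friction and masses are not known exactly. Their poses are not given: they have to be found in the camera images.
- long_bar: The longer copper busbar, 25 x 170 x 8 mm, about 0.25 kg, with a 9 mm hole 13 mm from each end; it starts flat on the table beside the shorter one. Origin at its centre; x across the width, y along the length, z through the thickness. Both ends and both faces are alike.
- short_bar: The shorter copper busbar, 25 x 110 x 8 mm, a bystander, flat on the table. Origin at its centre, axes as for the long one.
- plating_rest: The plating rest, a heavy grey stand fixed to the table: base 112 mm (x) by 128 mm (y) and 13 mm high, two cheeks that carry the sloping face. Origin at the middle of its underside; x points away from the robot at yaw 0, y to the left, z up.
- rest_face: Black sloping face of the rest, 30 degrees from level; its outward normal z leans towards the rest's -x (the robot). Origin on its surface under the screw's axis, 72 mm above the table; x up the slope, y level, to the left. It spans y = -90 to 32 mm, x = -26 to 60 mm, 8 mm thick; to the right of y = -94 mm nothing stands under it.
- ledge (a point): Middle of the upper edge of the steel ledge, axes as the face's. The ledge is 110 mm long (y = -80 to 30 mm in the face's frame) and 6 mm proud of the face; its upper side lies at x = -12.5 mm in the face's frame, so a bar 25 mm wide resting on it has its centre line at x = 0. It ends where the bar's right end overhangs, so fingers fit round the bar there.
- clamp_boss (a point): Centre of the top of the clamp arm's round boss (29 mm across), 66 mm above the face on the screw's axis, axes as the face's. The arm, 26 mm wide, comes over from its upright at the upper edge (x = 40 to 56 mm in the face's frame; foot 60 mm long in y); boss underside 44 mm above the face.
- clamp_pad: Round brass pad, 22 mm across, under the clamp screw, sprung (12 N per mm, up to 3 mm); does not turn. Axes as the face's; its origin coincides with the face's at T-handle joint 0 and goes down with the screw; its lower side lies at z = 15.5 mm in its own frame, so at joint 0 the gap under it is 15.5 mm.
- t_handle (a joint): Turn of the T-handle, rad; grows clockwise seen from above; screw, pad and handle go down 1.273 mm per rad (8 mm a turn). Starts at 0.4 to 1.4. At 0 the T-bar lies along the face's y. On the 8 mm bar the pad touches at about 5.9, clamps firmly (over 10 N) from about 6.8; hard stop at 7.5, collar on boss. Takes 0.12 N m and stays where left.
- t_handle_hub (a point): Middle of the T-bar on the screw's axis, 103 mm above the face along its z at joint 0, 1.273 mm less per rad. z out along the axis, y along the T-bar: a steel rod 8 mm thick, free from 10 to 48 mm either side of the axis, with 15 mm black balls on its ends (centres at 56 mm). Hub 20 mm across, its top 11 mm above this point.
- insulating_tape: Roll of black insulating tape, 55 mm across, 19 mm high, flat on the table; a bystander. Origin at the middle of its underside.
- dropper_bottle: Small white dropper bottle with a pointed cap, 34 mm across, 101 mm high, standing on the table; a bystander. Origin at the middle of its underside.
- black_clip: Black crocodile clip, 12 x 60 x 12 mm, on the table behind the rest; a bystander. Origin at the middle of its underside.

How it is judged (in metres and radians):
On the way, in this order (a step that is already met when the one before it is completed fails the run):
1. the long bar lies flat on the sloping face against the ledge, its left end under the pad, let go (y of long_bar in the frame of rest_face between -0.077 and -0.012 m and x of long_bar in the frame of rest_face between -0.004 and 0.005 m and z of long_bar in the frame of rest_face between 0.0015 and 0.0065 m and angle between the z axis of long_bar and the z axis of rest_face, either way round below 0.1 rad and angle between the y axis of long_bar and the y axis of rest_face, either way round below 0.1 rad and contact force between the fingers and long_bar below 0.1 N), for 0.2 s.
2. the clamp screw is tight on the bar: the pad presses on it with more than 10 N (contact force between clamp_pad and long_bar above 10 N), for 0.2 s.
At the end, for the whole second after the job is handed in: The long bar lies flat on the face and along the ledge (0.1 rad), lower edge within 5 mm of it, its centre 12 to 77 mm right of the screw's axis (pad on its left end, right end out past the face); the pad presses on it with over 10 N; all at rest, let go (y of long_bar in the frame of rest_face between -0.077 and -0.012 m and x of long_bar in the frame of rest_face between -0.004 and 0.005 m and z of long_bar in the frame of rest_face between 0.0015 and 0.0065 m and angle between the z axis of long_bar and the z axis of rest_face, either way round below 0.1 rad and angle between the y axis of long_bar and the y axis of rest_face, either way round below 0.1 rad and contact force between clamp_pad and long_bar above 10 N and linear speed of long_bar below 0.01 m/s and velocity of joint t_handle between -0.05 and 0.05 rad/s); the robot touches nothing.
It fails at once if a bystander (short bar, tape, dropper bottle, clip) is moved by more than 30 mm (distance of any of short_bar, insulating_tape, dropper_bottle, black_clip from where it was at the start of the episode above 0.03 m).
It fails at once if the dropper bottle is tipped over (angle between dropper_bottle's own z axis and vertical above 0.5 rad).
It also fails if it takes over 72 s, if anything falls off the work surface, if the arm or the gripper's body presses on something with over 40 N, if the wrist force passes 120 N, or if a joint passes its speed limit or range.

## Robot

A 6-joint arm with a two-finger parallel gripper is mounted at the origin on a cart in front of the work surface, level with it; the furniture and walls round the work are solid. World frame = base frame: x ahead of the robot, y to its left, z up, the work surface at z = 0. Lengths are in mm, angles in rad, forces in N, time in s.
With the tool pointing down it reaches from about 350 to 775 mm from the base axis. Payload 7.3 kg.
Tool frame: the origin (TCP) lies midway between the tips of the shut fingers; the grasp point (between the pads) lies 19 mm behind it; z points along the fingers, y is the line along which they close (so a half turn about z gives the same grasp; the last joint's range is limited). The gripper opens to 92 mm and grips with 3 to 60 N. Pads are 19 mm wide; open, the fingers measure 130 mm over their backs; the gripper's body (75 mm by 190 mm) begins 47 mm behind the grasp point.
Start: joints at [1.109, 0.342, 1.524, -0, 1.275, -0.146], TCP at [163.038, 499.062, 226.741] pointing down, gripper open.
Joint ranges: [-2.53, 2.53], [-0.77, 2.02], [0.04, 2.7], [-1, 4.14], [0.28, 2.66], [-3.11, 3.11]. Speed limits (rad/s): [2.57, 2.57, 3.14, 3.14, 3.14, 3.14].

## Interface

Orientations are given as [roll, pitch, yaw] about the fixed x, y, z axes, in that order (R = Rz(yaw) Ry(pitch) Rx(roll)).
In Python, from plant import get_obs, capture, camera_model, close_job, search_frame, regions_of, pinpoint gives the robot as it stands. The module is installed in compiled form; this text tells all that it offers.
- The arm moves only by the shell command python3 -m pendant 'ROWS'. ROWS is JSON, one flat list of numbers, 7 for each row, row after row: the shift along the tool's x, y, z in units of 30 mm (1.0 is 30 mm), then the turn, a rotation vector about the tool's x, y, z in units of 4 degrees (1.0 is 4 degrees), then the closure, from -1 (fully open) to 1 (shut), so that 0 is half open. In form: [dx, dy, dz, wx, wy, wz, gripper, dx, dy, dz, wx, wy, wz, gripper, ...]. A call has 1 to 12 rows; each row shifts and turns the commanded pose from where the row before left it, along the tool's axes as they then stand; what a row does not reach is not made up. A row lasts 1/10 s, in which the tool goes at most 50 mm and 8.59 degrees, less where a joint would pass 70% of its speed; a pose out of reach is approached as far as the arm can. A call with a number of a shift or a turn outside -1 to 1 is refused whole. A call with a gripper value outside its range is refused whole. The fingers move at their own pace and stop on an object; the grip force is fixed at half the most. Time passes only in rows, so rows that do not move let the fingers close. It gives the time, the measured TCP pose, the force, the opening and the grip force at its end, in the units of the state.
- get_obs(): the state, without advancing time (a new reading comes with each control period).
- capture(name): name is "scene" or "top" or "wrist"; returns the picture (420x560x3 uint8, red, green, blue); there is no depth.
- camera_model(name): a dict with "fov_y" (degrees; the focal length in pixels is half the picture's height over the tangent of half this angle, whatever the lens; pixels are square), "cx", "cy" (the principal point, pixels), "pose" (4x4, takes a point from camera to world coordinates). Camera axes: x right, y up, looking along -z (the intrinsics and any distortion apply to the point x, -y, -z); pixel columns grow to the right and rows downward; lengths in mm; the calibration is good to about 2 mm. The wrist camera is an equidistant fisheye: a pixel r from the principal point sees the ray r / f radians off the axis. A picture is of the moment at which its call begins: read the wrist's pose just before it. camera_model takes no time and is no camera call; for the wrist camera it gives the pose at the moment of the call.
- close_job(): hands the job in; it is judged then, once.
Trained networks look in the newest picture that a camera, given by its name, has taken for a name from the list of things; names that differ only in an ending like _2 or _b are one class to them, and where a whole thing is asked for, a point or a joint stands for the part that bears it (a point fixed in the world has none). Each returns a list of dicts, best first, with "score" (0 to 1); they miss things now and then, are a little off and sometimes report something else, mostly with a low value. They report only what shows in the picture. A call takes as long as a camera call.
- search_frame(camera, thing): "location" ([column, row] in pixels, amid what is visible of it).
- regions_of(camera, thing): "pixels" (420x560 bool, what is visible of it) and "location" ([column, row] in pixels, amid what is visible of it).
- pinpoint(camera, thing): "location" ([column, row] in pixels: a listed point, or the origin of a listed thing).
The state is a dict: "time": time; "joint_positions": joint angles; "dq": joint speeds; "tau": joint torques, N m; "tool_pos": TCP position; "tcp_rot": TCP orientation; "contact_force": force on the tool from outside, world axes, zero at the start; "moment": the same for the moment, N m; "grip_width": finger opening in mm; "finger_force": force on a finger pad.
Only numpy, scipy, OpenCV 4.12 (cv2) and the standard library are available. Lean on these libraries where they do the work, as an engineer would, in place of code of your own. Each camera call takes 0.05 s, during which the arm holds its last target. There are 200 camera calls.

## Working session

There is one attempt and no reset: what is moved stays moved. The work goes in short steps, Python scripts to look and compute and a shell command to move; the robot and the scene stay as the last step left them, time stands still between calls to the robot, and variables do not carry over. Pictures are saved under pics/ and viewed, at most 10 in all, crops included, and the job is handed in when it is done.

```bash
mkdir -p pics; ls; cat > h.py <<'E'
import numpy as np, cv2
from scipy.spatial.transform import Rotation as R
from plant import *
def ray(cam,px):
    m=camera_model(cam); P=np.array(m['pose']); f=210/np.tan(np.radians(m['fov_y']/2))
    u,v=px[0]-m['cx'],px[1]-m['cy']
    if cam=='wrist':
        r=np.hypot(u,v)+1e-9; t=r/f; d=np.array([np.sin(t)*u/r,-np.sin(t)*v/r,-np.cos(t)])
    else: d=np.array([u/f,-v/f,-1]); d/=np.linalg.norm(d)
    return P[:3,3],P[:3,:3]@d
def atz(cam,px,z):
    o,d=ray(cam,px); return o+d*(z-o[2])/d[2]
def tri(rs):
    A=np.zeros((3,3));b=np.zeros(3)
    for o,d in rs:
        M=np.eye(3)-np.outer(d,d);A+=M;b+=M@o
    return np.linalg.solve(A,b)
def proj(cam,p):
    m=camera_model(cam); P=np.array(m['pose']); f=210/np.tan(np.radians(m['fov_y']/2))
    c=P[:3,:3].T@(np.array(p)-P[:3,3]); x,y,z=c[0],-c[1],-c[2]
    if cam=='wrist':
        r=np.hypot(x,y);t=np.arctan2(r,z);return np.array([m['cx']+f*t*x/r,m['cy']+f*t*y/r])
    return np.array([m['cx']+f*x/z,m['cy']+f*y/z])
def save(cam,name):
    im=capture(cam); cv2.imwrite('pics/'+name,im[:,:,::-1]); return im
E
python3 - <<'E'
from h import *
import numpy as np
np.set_printoptions(precision=1,suppress=True)
a=save('scene','s0.png');b=save('top','t0.png')
cv2.imwrite('pics/both.png',cv2.resize(np.hstack([a,b])[:,:,::-1],(800,300)))
print(get_obs())
for c in ['scene','top']:
    m=camera_model(c);print(c,m['fov_y'],np.array(m['pose']))
    for t in ['long_bar','short_bar','plating_rest','rest_face','ledge','clamp_boss','clamp_pad','t_handle_hub','insulating_tape','dropper_bottle','black_clip']:
        r=pinpoint(c,t)
        print(t,[(np.round(q['location']),round(q['score'],2)) for q in r[:2]], atz(c,r[0]['location'],4) if r else '')
E
```

```text
pics
{'time': 0.1, 'joint_positions': array([ 1.1,  0.3,  1.5, -0. ,  1.3, -0.1]), 'dq': array([-0., -0., -0., -0.,  0.,  0.]), 'tau': array([  0. , -43.2, -24.5,   0.1,   0.1,  -0. ]), 'tool_pos': array([162.9, 498.7, 226.1]), 'tcp_rot': array([-3.1, -0. ,  2.8]), 'contact_force': array([-0.3,  0.2, -0.6]), 'moment': array([-0., -0.,  0.]), 'finger_force': 0.0, 'grip_width': 91.47775167242943}
scene 57.54263270285542 [[   0.9    0.3   -0.4  230.6]
 [  -0.4    0.5   -0.7 -443. ]
 [  -0.     0.8    0.6  589.9]
 [   0.     0.     0.     1. ]]
long_bar [(array([239., 226.]), 0.88)] [493.3 320.5   4. ]
short_bar [(array([207., 233.]), 0.56)] [410.4 332.2   4. ]
plating_rest [(array([329., 263.]), 0.72)] [619.6  92.1   4. ]
rest_face [(array([314., 234.]), 0.7), (array([241., 284.]), 0.17)] [644.9 198.5   4. ]
ledge [(array([317., 247.]), 0.93), (array([313., 238.]), 0.48)] [624.3 151.5   4. ]
clamp_boss [(array([302., 219.]), 0.97)] [653.4 269.6   4. ]
clamp_pad [(array([316., 240.]), 0.37), (array([303., 222.]), 0.36)] [637.1 176.7   4. ]
t_handle_hub [(array([297., 210.]), 0.56)] [660.
[... 334 characters left out ...]
ray([224., 247.]), 0.66)] [489.  316.7   4. ]
short_bar [(array([215., 283.]), 0.63)] [412.6 334.5   4. ]
plating_rest [(array([329., 187.]), 0.58)] [622.2  86.2   4. ]
rest_face [(array([322., 194.]), 0.72)] [604.6 101.9   4. ]
ledge [(array([330., 198.]), 0.98), (array([326., 213.]), 0.59)] [596.1  83.7   4. ]
clamp_boss [(array([326., 204.]), 0.94), (array([330., 201.]), 0.45)] [584.3  93.6   4. ]
clamp_pad [] 
t_handle_hub [(array([326., 213.]), 0.65)] [562.6  93.5   4. ]
insulating_tape [(array([311., 280.]), 0.87)] [417.2 127.6   4. ]
dropper_bottle [(array([218., 186.]), 0.81), (array([224., 246.]), 0.33)] [623.2 330.    4. ]
black_clip [(array([325., 141.]), 0.5)] [726.1  92.5   4. ]
```

View pics/t0.png

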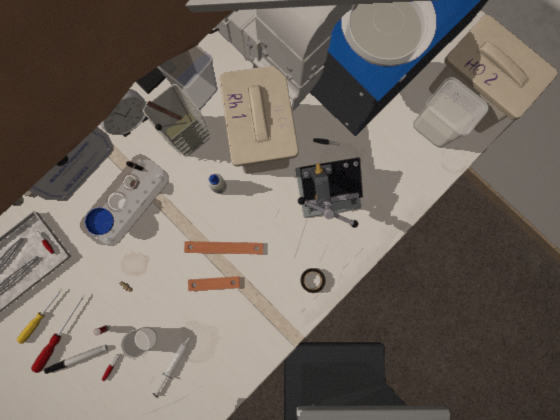

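View pics/s0.png

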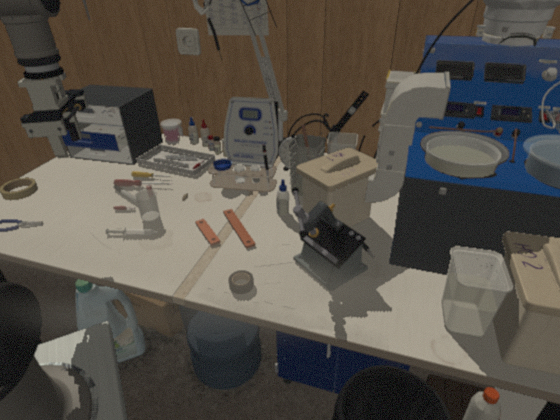

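The top view shows the long bar at about (224,247), level from (186,247) to (263,249). The short bar is just below it at (215,283). The rest sits at (329,187) with its T-handle towards the robot, and the bottle is at (216,183). In the scene view the rest is at about (330,245). Next I'll fit the rest's pose and the bar's line.

```bash
cat > fit.py <<'E'
from h import *
from scipy.optimize import least_squares
def face(x):  # x: fx,fy,yaw -> R,origin
    Rf=R.from_euler('z',x[2])*R.from_euler('y',-30,degrees=True)
    return Rf.as_matrix(),np.array([x[0],x[1],72.])
def pts(x,q):
    M,o=face(x)
    hub=o+M@[0,0,103-1.273*q]; b=np.array([-np.sin(q),np.cos(q),0])*56
    return dict(ledge=o+M@[-12.5,-25,6],clamp_boss=o+M@[0,0,66],t_handle_hub=hub,rest_face=o,b1=hub+M@b,b2=hub-M@b)
E
python3 - <<'E'
from fit import *
np.set_printoptions(precision=2,suppress=True)
obs={}
for c in ['scene','top']:
    capture(c)
    for t in ['ledge','clamp_boss','t_handle_hub']:
        obs[c,t]=pinpoint(c,t)[0]['location']
    for t in ['long_bar','short_bar']:
        r=regions_of(c,t)
        for k in r[:1]:
            rect=cv2.minAreaRect(np.argwhere(k['pixels'])[:,::-1].astype(np.float32))
            bx=cv2.boxPoints(rect)
            e=np.linalg.norm(bx[0]-bx[1]),np.linalg.norm(bx[1]-bx[2])
            en=((bx[0]+bx[1])/2,(bx[2]+bx[3])/2) if e[0]<e[1] else ((bx[1]+bx[2])/2,(bx[0]+bx[3])/2)
            A,B=[atz(c,p,7) for p in en]; print(c,t,k['score'],rect,A,B,(A+B)/2,np.linalg.norm(A-B))
for t in ['ledge','clamp_boss','t_handle_hub']: print(t,tri([ray(c,obs[c,t]) for c in ['scene','top']]))
def res(x): 
    P=pts(x[:3],x[3]); return np.concatenate([proj(c,P[t])-obs[c,t] for c,t in obs])
for f in [least_squares(lambda x:res(np.r_[x,1.0]),[600,95,y],loss='soft_l1') for y in (0,.3)]: print(f.x,f.cost,f.fun)
M=face(f.x)
for q in (.4,.9,1.4): print(q,[proj('top',pts(f.x,q)[k]) for k in('b1','b2','t_handle_hub')])
r=regions_of('top','t_handle')
im=cv2.imread('pics/t0.png')[130:250,260:400]; cv2.imwrite('pics/c1.png',cv2.resize(im,(700,600),interpolation=cv2.INTER_CUBIC))
E
```

```text
scene long_bar 0.85 ((237.92303466796875, 227.88458251953125), (45.20806884765625, 10.53930377960205), 56.30992889404297) [488.   407.07   7.  ] [484.07 224.95   7.  ] [486.04 316.01   7.  ] 182.154838024316
scene short_bar 0.71 ((207.26156616210938, 231.67486572265625), (30.965953826904297, 10.59078598022461), 53.74616622924805) [406.83 396.25   7.  ] [414.91 272.88   7.  ] [410.87 334.56   7.  ] 123.63504392765049Traceback (most recent call last):
  File "<stdin>", line 7, in <module>
IndexError: list index out of range
```

```bash
python3 - <<'E'
from fit import *
np.set_printoptions(precision=2,suppress=True)
obs={}
for c in ['scene','top']:
    for i in range(2):
        capture(c)
        for t in ['ledge','clamp_boss','t_handle_hub']:
            r=pinpoint(c,t)
            if r and r[0]['score']>.5: obs[c,t,i]=r[0]['location']
    for t in ['long_bar']:
        r=regions_of(c,t)
        for k in r[:1]:
            rect=cv2.minAreaRect(np.argwhere(k['pixels'])[:,::-1].astype(np.float32))
            bx=cv2.boxPoints(rect)
            e=np.linalg.norm(bx[0]-bx[1]),np.linalg.norm(bx[1]-bx[2])
            en=((bx[0]+bx[1])/2,(bx[2]+bx[3])/2) if e[0]<e[1] else ((bx[1]+bx[2])/2,(bx[0]+bx[3])/2)
            A,B=[atz(c,p,7) for p in en]; print(c,t,k['score'],A,B,(A+B)/2,np.linalg.norm(A-B))
for k in obs: print(k,np.round(obs[k],1))
for t in ['ledge','clamp_boss','t_handle_hub']: print(t,tri([ray(k[0],obs[k]) for k in obs if k[1]==t]))
def res(x): 
    P=pts(x[:3],x[3]); return np.concatenate([proj(k[0],P[k[1]])-obs[k] for k in obs])
for y in (0,.3):
    f=least_squares(lambda x:res(np.r_[x,1.0]),[600,95,y],loss='soft_l1'); print(f.x,f.cost)
for q in (.4,.9,1.4): print(q,[proj('top',pts(f.x,q)[k]) for k in('b1','b2','t_handle_hub')])
im=cv2.imread('pics/t0.png')[130:250,260:400]; cv2.imwrite('pics/c1.png',cv2.resize(im,(700,600),interpolation=cv2.INTER_CUBIC))
E
```

```text
scene long_bar 0.63 [489.58 404.04   7.  ] [485.51 225.49   7.  ] [487.55 314.77   7.  ] 178.59761875199615
top long_bar 0.71 [490.81 404.18   7.  ] [487.04 232.98   7.  ] [488.93 318.58   7.  ] 171.24884134562765
('scene', 'ledge', 0) [315.8 244.6]
('scene', 'clamp_boss', 0) [305.6 220.8]
('scene', 't_handle_hub', 0) [300.  210.6]
('scene', 'ledge', 1) [315.8 244.1]
('scene', 'clamp_boss', 1) [304.8 219.7]
('scene', 't_handle_hub', 1) [298.5 206.2]
('top', 'ledge', 0) [329.2 197.6]
('top', 'clamp_boss', 0) [325.4 205.8]
('top', 't_handle_hub', 0) [326.7 210.8]
('top', 'ledge', 1) [331.2 199.2]
('top', 'clamp_boss', 1) [326.8 206.1]
('top', 't_handle_hub', 1) [326.  212.7]
ledge [584.22  92.06  71.36]
clamp_boss [562.58 106.49 132.34]
t_handle_hub [548.55 109.27 164.28]
[596.76 116.3    0.15] 16.97643750153498
[596.76 116.3   -6.13] 16.97643750260634
0.4 [array([300.51, 227.49]), array([353.79, 197.36]), array([326.9 , 212.56])]
0.9 [array([310.62, 236.5 ]), array([343.74, 187.35]), array([326.84, 212.43])]
1.4 [array([324.41, 239.62]), array([329.27, 183.48]), array([326.78, 212.29])]
```

View pics/c1.png

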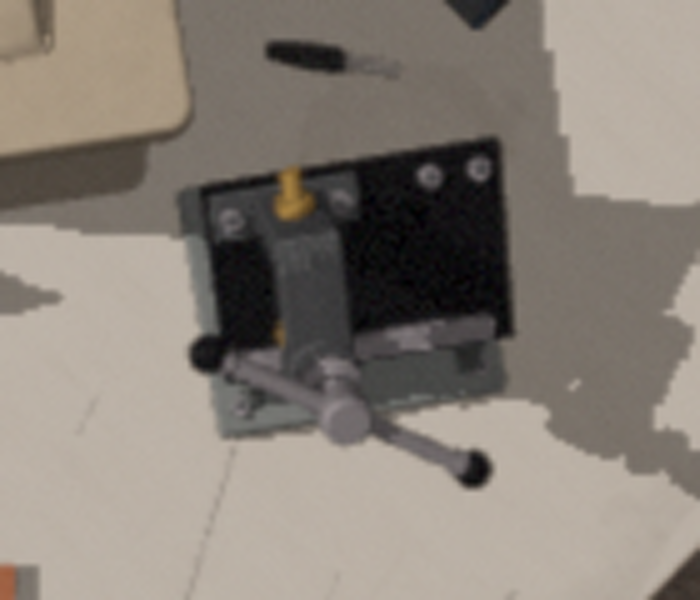

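The crop shows the balls at top-image (301.6,200.6) and (354.8,223.4), and the hub at about (329,213.6). The far edge of the face slopes about 9°, so the rest's yaw is about 0.15, and the handle is at about 0.6 rad. I'll refit with the balls included and the turn sign corrected.

```bash
sed -i 's/-np.sin(q),np.cos(q)/np.sin(q),np.cos(q)/' fit.py; python3 - <<'E'
from fit import *
np.set_printoptions(precision=3,suppress=True)
o=[('scene','ledge',315.8,244.3),('scene','clamp_boss',305.2,220.2),('scene','t_handle_hub',299.2,208.5),('top','ledge',330,198.5),('top','clamp_boss',326.2,205.9),('top','t_handle_hub',326.8,212.5),('top','b1',301.6,200.6),('top','b2',354.8,223.4)]
def res(x):
    P=pts(x[:3],x[3]);return np.concatenate([proj(k[0],P[k[1]])-k[2:] for k in o])
f=least_squares(res,[597,110,.15,.6],loss='soft_l1');print(f.x,f.cost,f.fun.reshape(-1,2))
M,oo=face(f.x); 
# face corners projected to crop coords
for p in [(60,-90),(60,32),(-26,-90),(-26,32),(-12.5,-80)]: print(p,(proj('top',oo+M@[p[0],p[1],0])-[260,130])*5)
ob=get_obs(); print(ob['tcp_rot'],R.from_euler('xyz',ob['tcp_rot']).as_matrix())
E
```

```text
[596.118 117.328   0.216   0.648] 7.915813917634129 [[ 2.794  0.083]
 [-0.645  0.243]
 [-1.011  2.616]
 [ 0.846 -1.151]
 [-2.141 -0.649]
 [ 1.283  0.011]
 [-0.288  0.431]
 [-0.891  0.186]]
(60, -90) [483.521 131.445]
(60, 32) [186.279 196.393]
(-26, -90) [507.815 327.683]
(-26, 32) [221.736 390.907]
(-12.5, -80) [480.61  303.035]
[3.141 0.    2.826] [[-0.951  0.311  0.   ]
 [ 0.311  0.951  0.   ]
 [-0.     0.    -1.   ]]
```

```bash
python3 -m pendant '[-1,-0.3,0.1,0,0,0,0, -1,-0.3,0.1,0,0,0,0, -1,-0.3,0.1,0,0,0,0, -1,-0.3,0.1,0,0,0,0, -1,-0.3,0.2,0,0,0,0, -1,-0.3,0.2,0,0,0,0, -1,-0.3,0.2,0,0,0,0, -1,-0.3,0.2,0,0,0,0, -1,-0.3,0.2,0,0,0,0, -1,-0.3,0.2,0,0,0,0, -1,-0.3,0.2,0,0,0,0, -0.6,-0.4,0.2,0,0,0,0]' && python3 -m pendant '[0,0,0,0,0,1,0, 0,0,0,0,0,1,0, 0,0,0,0,0,1,0, 0,0,0,0,0,1,0, 0,0,0,0,0,1,0, 0,0,0,0,0,1,0, 0,0,0,0,0,1,0, 0,0,0,0,0,1,0, 0,0,0,0,0,1,0, 0,0,0,0,0,1,0, 0,0,0,0,0,1,0, 0,0,0,0,0,1,0]' && python3 -m pendant '[0,0,0,0,0,1,0, 0,0,0,0,0,1,0, 0,0,0,0,0,1,0, 0,0,0,0,0,1,0, 0,0,0,0,0,1,0, 0,0,0,0,0,1,0, 0,0,0,0,0,0.3,0, 0,0,0,0,0,0,0]'
python3 - <<'E'
from fit import *
np.set_printoptions(precision=3,suppress=True)
ob=get_obs();print(ob['joint_positions'],ob['tool_pos'],R.from_euler('xyz',ob['tcp_rot']).as_matrix())
save('wrist','w1.png')
for t in ['long_bar','clamp_boss','ledge','t_handle_hub']:
    r=pinpoint('wrist',t);print(t,[(q['location'],q['score'],atz('wrist',q['location'],8)) for q in r[:2]])
r=regions_of('wrist','long_bar')
k=max(r,key=lambda k:k['score']); c=cv2.findContours(k['pixels'].astype(np.uint8),0,2)[0]; c=max(c,key=len)[:,0]
P=np.array([atz('wrist',p,8)[:2] for p in c],np.float32); print(cv2.minAreaRect(P))
E
```

```text
time: 3.8
tool_pos: [461.3, 284.5, 166.4]
tcp_rot: [3.141, 0.001, 2.825]
contact_force: [0.1, 0.4, 0.2]
grip_width: 45.7
finger_force: 0.0
time: 5.0
tool_pos: [459.4, 285.5, 166.7]
tcp_rot: [3.142, -0.0, 1.985]
contact_force: [0.9, -0.4, -0.7]
grip_width: 45.9
finger_force: 0.0
time: 5.8
tool_pos: [459.4, 285.5, 166.7]
tcp_rot: [3.142, -0.0, 1.549]
contact_force: [-0.8, 0.6, -0.3]
grip_width: 45.6
finger_force: 0.0
[0.414 0.425 1.571 0.    1.145 0.436] [459.355 285.493 166.742] [[ 0.022  1.     0.   ]
 [ 1.    -0.022  0.   ]
 [ 0.     0.    -1.   ]]
long_bar [([305.5, 155.9], 0.66, array([485.035, 318.709,   8.   ]))]
clamp_boss []
ledge []
t_handle_hub []
((487.7176513671875, 318.3499755859375), (169.52069091796875, 25.70217514038086), 88.9497299194336)
```

View pics/w1.png

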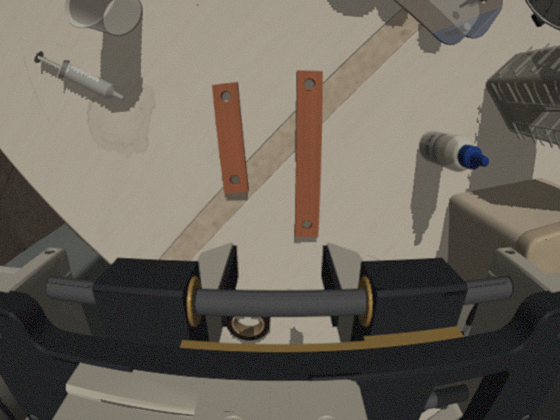

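The wrist view shows the long bar from (310,72) to (306,235), with the short bar beside it and the fingers below. The measured size of 169.5 × 25.7 mm matches the bar, so I'll descend and grip 42 mm right of its centre.

```bash
python3 -m pendant '[-0.29,0.93,0,0,0,0,0, 0,0,0.8,0,0,0,0, 0,0,0.9,0,0,0,0, 0,0,0.9,0,0,0,0, 0,0,0.9,0,0,0,0, 0,0,0.8,0,0,0,0, 0,0,0.6,0,0,0,0, 0,0,0.3,0,0,0,0, 0,0,0.15,0,0,0,0, 0,0,0.1,0,0,0,0, 0,0,0,0,0,0,0]'
python3 -c "
from plant import *; o=get_obs(); print(o['tool_pos'],o['contact_force'])"
```

```text
time: 7.2
tool_pos: [487.4, 276.3, 3.7]
tcp_rot: [3.141, -0.0, 1.548]
contact_force: [-0.5, 0.2, -0.3]
grip_width: 46.1
finger_force: 0.0
[487.38807143 276.2902632    3.65727346] [-0.47042781  0.17723333 -0.33942854]
```

```bash
python3 -m pendant '[0,0,0.07,0,0,0,0, 0,0,0,0,0,0,0.2, 0,0,0,0,0,0,0.6, 0,0,0,0,0,0,0.8, 0,0,0,0,0,0,1, 0,0,0,0,0,0,1, 0,0,0,0,0,0,1]' && python3 -m pendant '[0,0,-0.3,0,0,0,1, 0,0,-0.6,0,0,0,1, 0,0,-0.9,0,0,0,1, 0,0,-0.9,0,0,0,1, 0,0,-0.9,0,0,0,1, 0,0,-0.9,0,0,0,1, 0,0,-0.9,0,0,0,1, 0,0,-0.6,0,0,0,1, 0,0,0,0,0,0,1]'
python3 - <<'E'
from h import *
save('wrist','w2.png');save('scene','s2.png')
E
```

```text
time: 7.9
tool_pos: [487.3, 276.2, 1.4]
tcp_rot: [3.141, -0.0, 1.548]
contact_force: [-0.1, -1.3, 3.5]
grip_width: 24.2
finger_force: 30.0
time: 8.8
tool_pos: [488.1, 276.6, 183.9]
tcp_rot: [3.137, -0.002, 1.548]
contact_force: [0.1, 0.7, -1.6]
grip_width: 24.7
finger_force: 30.0
```

View pics/w2.png

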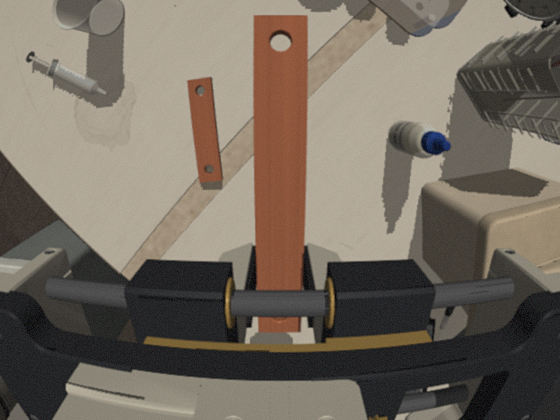

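The wrist view shows the bar held, its far hole at (280,41) and its far end at row 15. I'll check whether the bar has sagged in the grip.

```bash
python3 - <<'E'
from h import *
ob=get_obs();M=R.from_euler('xyz',ob['tcp_rot']).as_matrix();T=ob['tool_pos']
for a in (0,2,4,6,8):
    s,c=np.sin(np.radians(a)),np.cos(np.radians(a))
    print(a,proj('wrist',T+M@[114*c+4*s,0,-6.6+114*s]),proj('wrist',T+M@[127*c,0,-6.6+127*s]))
print(ob['joint_positions'],M)
E
```

```text
0 [281.01252836  39.04533825] [281.01588294  12.77742449]
2 [280.9726514   40.58315416] [280.97224387  15.45311143]
4 [280.93469656  42.31801339] [280.93092443  18.28107196]
6 [280.89855128  44.23506008] [280.89176334  21.24879619]
8 [280.86411028  46.32083794] [280.85461324  24.34505727]
[ 3.78856434e-01  4.44278409e-01  1.49827827e+00 -8.58727249e-06
  1.19977941e+00  4.01409396e-01] [[ 2.25478322e-02  9.99745529e-01 -6.87756951e-04]
 [ 9.99745721e-01 -2.25480308e-02 -2.82401133e-04]
 [-2.97836835e-04 -6.81214535e-04 -9.99999724e-01]]
```

```bash
python3 -m pendant '[0,0,-0.8,0,0,0,1, -0.4,0,-0.8,0,0,0,1, -0.8,0.2,-0.8,0,0,0,1, -0.8,0.4,-0.2,0,0,0,1, -0.9,0.5,0,0,0,0,1, -0.9,0.5,0,0,0,0,1, -0.9,0.5,0,0,0,0,1, -0.9,0.5,0,0,0,0,1, -0.9,0.5,0,0,0,0,1, -0.9,0.5,0,0,0,0,1, -0.9,0.5,0,0,0,0,1, -0.9,0.5,0,0,0,0,1]' && python3 -m pendant '[-0.9,0.4,0,-0.5,0,-0.3,1, -0.6,0.1,0,-1,0,-0.3,1, 0,0,0,-1,0,-0.3,1, 0,0,0,-1,0,-0.3,1, 0,0,0,-1,0,-0.3,1, 0,0,0,-1,0,-0.3,1, 0,0,0,-1,0,-0.3,1, 0,0,0,-1,0,-0.3,1, 0,0,0,0,0,0,1, 0,0,0,0,0,0,1]'
python3 - <<'E'
from fit import *
np.set_printoptions(precision=3,suppress=True)
ob=get_obs();print(ob['joint_positions'],ob['tool_pos'],R.from_euler('xyz',ob['tcp_rot']).as_matrix())
save('wrist','w3.png')
for t in ['clamp_boss','ledge','t_handle_hub','rest_face','long_bar']:
    r=pinpoint('wrist',t);print(t,[(q['location'],q['score']) for q in r[:2]],[proj('wrist',pts([597,115,.16],.65)[t]) if t!='long_bar' else 0])
E
```

```text
time: 10.1
tool_pos: [618.5, -4.0, 256.8]
tcp_rot: [-3.138, -0.0, 1.548]
contact_force: [-0.6, -0.5, -2.0]
grip_width: 24.6
finger_force: 30.0
time: 11.1
tool_pos: [632.5, -48.2, 257.9]
tcp_rot: [2.624, 0.039, 1.708]
contact_force: [-0.1, 0.3, -1.5]
grip_width: 24.6
finger_force: 30.0
[-0.284  0.267  1.663  0.258  0.736 -0.582] [632.494 -48.217 257.889] [[-0.137  0.858  0.495]
 [ 0.99   0.138  0.034]
 [-0.039  0.495 -0.868]]
clamp_boss [([149.7, 1.5], 0.75), ([174.8, 17.2], 0.56)] [array([148.826,   2.692])]
ledge [([162.7, 43.0], 0.9)] [array([159.969,  43.425])]
t_handle_hub [] [array([129.084,  -8.762])]
rest_face [([174.1, 17.3], 0.66)] [array([174.197,  18.597])]
long_bar [([278.3, 189.1], 0.93)] [0]
```

View pics/w3.png

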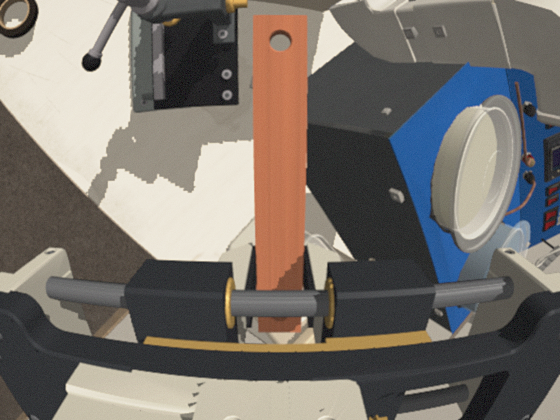

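The wrist view shows the face's right edge from (155,108) to (238,104), the near T-ball at (91,62), and the bar still straight in the grip with its far hole at (280,41). The projections agree with the model, so I'll refine the fit.

```bash
cat > fr.py <<'E'
from fit import *
np.set_printoptions(precision=3,suppress=True)
def P2(x):
    d=pts(x[:3],x[3]);M,o=face(x)
    d['ur']=o+M@[60,-90,0];d['lr']=o+M@[-26,-90,0];d['ul']=o+M@[60,32,0];return d
E
python3 - <<'E'
from fr import *
o=[('scene','ledge',315.8,244.3),('scene','clamp_boss',305.2,220.2),('top','ledge',330,198.5),('top','clamp_boss',326.2,205.9),('top','t_handle_hub',326.8,212.5),('top','b1',301.6,200.6),('top','b2',354.8,223.4),('top','ur',359.6,158),('top','lr',362.6,197),
('wrist','clamp_boss',149.7,1.5),('wrist','ledge',162.7,43),('wrist','rest_face',174.1,17.3),('wrist','b2',91,62),('wrist','ur',238,104)]
def res(x):
    P=P2(x);return np.concatenate([proj(k[0],P[k[1]])-k[2:] for k in o])
f=least_squares(res,[597,115,.16,.65],loss='soft_l1');print(f.x,f.cost)
for k,r in zip(o,f.fun.reshape(-1,2)):print(k[:2],r)
x=f.x;M,oo=face(x);print('lr wrist',proj('wrist',P2(x)['lr']))
ob=get_obs();Rt=R.from_euler('xyz',ob['tcp_rot']).as_matrix();T=ob['tool_pos']
tgt=np.c_[M[:,1],M[:,0],-M[:,2]]
print('rotvec deg/4',R.from_matrix(Rt.T@tgt).as_rotvec(degrees=True)/4,'TCP in face',M.T@(T-oo))
np.save('x.npy',x)
E
```

```text
[597.138 115.812   0.175   0.602] 9.302131985132238
('scene', 'ledge') [3.037 0.401]
('scene', 'clamp_boss') [-0.289  0.184]
('top', 'ledge') [ 1.41  -1.098]
('top', 'clamp_boss') [-2.058 -1.039]
('top', 't_handle_hub') [ 0.973 -0.303]
('top', 'b1') [-0.821  0.191]
('top', 'b2') [-0.918 -0.171]
('top', 'ur') [-0.687 -0.622]
('top', 'lr') [-0.365 -0.114]
('wrist', 'clamp_boss') [-0.654  1.005]
('wrist', 'ledge') [-2.046 -0.078]
('wrist', 'rest_face') [0.435 0.579]
('wrist', 'b2') [ 0.094 -0.439]
('wrist', 'ur') [-0.532 -0.384]
lr wrist [153.029 109.147]
rotvec deg/4 [-0.044  0.76  -0.168] TCP in face [  99.899 -167.716  158.435]
```

```bash
python3 -m pendant '[-0.5,0,0,0,0.38,-0.08,1, -0.5,-0.3,0.2,0,0.38,-0.08,1, -0.5,-0.6,0.6,0,0,0,1, 0,-0.6,0.8,0,0,0,1, 0,-0.6,0.8,0,0,0,1, 0,-0.6,0.8,0,0,0,1, 0,-0.4,0.7,0,0,0,1, 0,0,0.4,0,0,0,1, 0,0,0,0,0,0,1, 0,0,0,0,0,0,1]'
cat > w.py <<'E'
import sys
from fr import *
x=np.load('x.npy');n=sys.argv[1]
ob=get_obs();save('wrist',n+'.png')
print(ob['joint_positions'],ob['contact_force'])
M,oo=face(x);Rt=R.from_euler('xyz',ob['tcp_rot']).as_matrix();T=ob['tool_pos']
tgt=np.c_[M[:,1],M[:,0],-M[:,2]]
print('rot units',R.from_matrix(Rt.T@tgt).as_rotvec(degrees=True)/4,'TCP in face',M.T@(T-oo))
for t in ['clamp_boss','ledge','t_handle_hub','clamp_pad','rest_face']:
    r=pinpoint('wrist',t);print(t,[(q['location'],q['score']) for q in r[:2]],P2(x)[t] if 0 else proj('wrist',P2(x)[t]) if t!='clamp_pad' else proj('wrist',oo-M[:,2]*1.273*x[3]))
for k in ['ur','lr','b2']: print(k,proj('wrist',P2(x)[k]))
M2=M;print('ledge end top',proj('wrist',oo+M@[-12.5,-80,6]),'pad low',proj('wrist',oo+M@[0,-11,15.5-1.273*x[3]]))
E
python3 w.py w4
```

```text
time: 12.4
tool_pos: [625.1, -95.7, 103.0]
tcp_rot: [2.619, 0.001, 1.745]
contact_force: [0.2, 0.5, -2.3]
grip_width: 24.3
finger_force: 30.0
[-0.415  0.479  1.845  0.672  0.461 -1.144] [ 0.205  0.514 -2.259]
rot units [-0.015  0.011 -0.   ] TCP in face [   7.457 -213.111   31.51 ]
clamp_boss [] [ 263.542 -157.617]
ledge [] [246.108 -62.546]
t_handle_hub [] [ 260.742 -211.915]
clamp_pad [] [268.942 -88.993]
rest_face [] [269.237 -89.61 ]
ur [371.249  42.004]
lr [223.499  39.413]
b2 [ 159.729 -130.299]
ledge end top [245.748  19.63 ] pad low [268.342 -88.491]
```

View pics/w4.png

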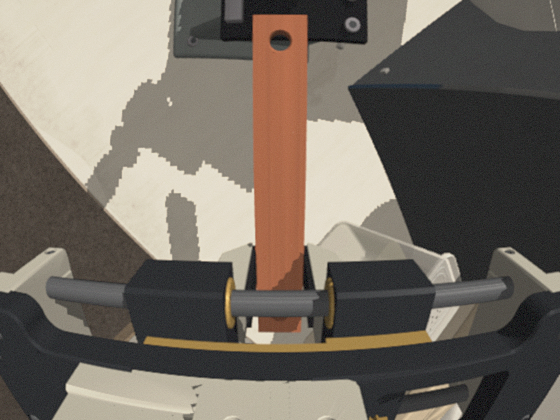

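The face's right edge runs from (222,40) to (367,41) and the ledge ends at about (243,22). That is within 1–2 mm of the model, with the face about 1.5 mm further downslope. I'll approach over the face but short of the pad, then lower until I feel contact.

```bash
python3 -m pendant '[0.5,-0.08,0,0,0,0,1, 0.6,-0.07,0,0,0,0,1, 0.6,0,0,0,0,0,1, 0.54,0,0,0,0,0,1, 0,0,0.3,0,0,0,1, 0,0,0.3,0,0,0,1, 0,0,0,0,0,0,1]'; python3 -m pendant '[0,0,0.15,0,0,0,1, 0,0,0,0,0,0,1]';python3 -m pendant '[0,0,0.07,0,0,0,1, 0,0,0,0,0,0,1]'; cat > st.py <<'E'
from fr import *
x=np.load('x.npy');M,oo=face(x);ob=get_obs();Rt=R.from_euler('xyz',ob['tcp_rot']).as_matrix()
print(ob['time'],'TCP face',M.T@(ob['tool_pos']-oo),'F face',M.T@ob['contact_force'],'mom tool',Rt.T@ob['moment'],ob['grip_width'],'rot',R.from_matrix(Rt.T@np.c_[M[:,1],M[:,0],-M[:,2]]).as_rotvec(degrees=True)/4,'q',ob['joint_positions'])
E
python3 st.py
```

```text
time: 13.4
tool_pos: [617.3, -28.5, 82.7]
tcp_rot: [2.622, -0.001, 1.745]
contact_force: [0.3, -0.1, -2.5]
grip_width: 24.5
finger_force: 30.0
time: 13.6
tool_pos: [619.6, -28.6, 79.6]
tcp_rot: [2.621, -0.001, 1.744]
contact_force: [0.5, 0.4, -1.9]
grip_width: 24.4
finger_force: 30.0
time: 13.8
tool_pos: [620.5, -28.2, 78.3]
tcp_rot: [2.621, -0.0, 1.744]
contact_force: [1.3, -0.5, -2.2]
grip_width: 24.1
finger_force: 30.0
13.8 TCP face [   1.401 -145.851    6.421] F face [-0.088 -0.682 -2.515] mom tool [ 0.582 -0.125 -0.072] 24.12433633976124 rot [-0.039  0.005 -0.018] q [-0.283  0.499  1.91   0.724  0.338 -1.098]
```

```bash
python3 -m pendant '[0,0,0.06,0,0,0,1, 0,0,0,0,0,0,1]';python3 st.py; python3 -m pendant '[0,0,0.06,0,0,0,1, 0,0,0,0,0,0,1]'; python3 st.py
```

```text
time: 14.0
tool_pos: [621.4, -27.8, 76.8]
tcp_rot: [2.621, -0.0, 1.745]
contact_force: [-0.6, 0.1, -2.1]
grip_width: 24.5
finger_force: 30.0
14.0 TCP face [   1.491 -145.649    4.672] F face [-1.529  0.197 -1.518] mom tool [ 0.555 -0.151 -0.151] 24.49555289363836 rot [-0.037  0.004 -0.013] q [-0.282  0.503  1.908  0.729  0.336 -1.102]
time: 14.2
tool_pos: [622.3, -27.6, 75.2]
tcp_rot: [2.621, -0.0, 1.745]
contact_force: [0.8, 0.6, -1.7]
grip_width: 24.8
finger_force: 30.0
14.2 TCP face [   1.457 -145.576    2.805] F face [-0.111  0.469 -1.953] mom tool [ 0.599 -0.126 -0.063] 24.79870108381993 rot [-0.038  0.002 -0.012] q [-0.281  0.507  1.907  0.733  0.333 -1.106]
```

```bash
python3 -m pendant '[0.3,0,0,0,0,0,1, 0.3,0,0,0,0,0,1, 0,0,0,0,0,0,1]';python3 st.py; python3 -m pendant '[0.3,0,0,0,0,0,1, 0.3,0,0,0,0,0,1, 0,0,0,0,0,0,1]'; python3 st.py;python3 w.py w5
```

```text
time: 14.5
tool_pos: [618.5, -8.1, 75.1]
tcp_rot: [2.621, -0.001, 1.747]
contact_force: [-0.2, -0.0, -2.6]
grip_width: 24.5
finger_force: 30.0
14.5 TCP face [   1.063 -125.759    2.958] F face [-1.452  0.008 -2.132] mom tool [ 0.545 -0.175 -0.085] 24.49943720801289 rot [-0.05  -0.019  0.007] q [-0.243  0.5    1.922  0.721  0.313 -1.064]
time: 14.8
tool_pos: [615.5, 9.4, 75.1]
tcp_rot: [2.621, -0.001, 1.747]
contact_force: [0.2, -0.6, -2.7]
grip_width: 24.4
finger_force: 30.0
14.8 TCP face [   1.153 -107.974    2.929] F face [-1.294 -0.6   -2.34 ] mom tool [ 0.594 -0.167 -0.063] 24.350848278449057 rot [-0.048 -0.016  0.006] q [-0.207  0.495  1.933  0.702  0.292 -1.017]
[-0.207  0.495  1.933  0.702  0.292 -1.017] [ 0.153 -0.583 -2.673]
rot units [-0.048 -0.016  0.006] TCP in face [   1.153 -107.974    2.929]
clamp_boss [([270.2, 19.5], 0.84)] [275.143  16.991]
ledge [([247.9, 101.2], 0.6)] [250.33  102.172]
t_handle_hub [] [271.503 -35.181]
clamp_pad [] [276.967  51.643]
rest_face [([275.3, 55.1], 0.97)] [277.003  51.273]
ur [386.536 225.928]
lr [228.839 226.565]
b2 [119.531 206.412]
ledge end top [252.468 212.51 ] pad low [276.709  69.767]
```

View pics/w5.png

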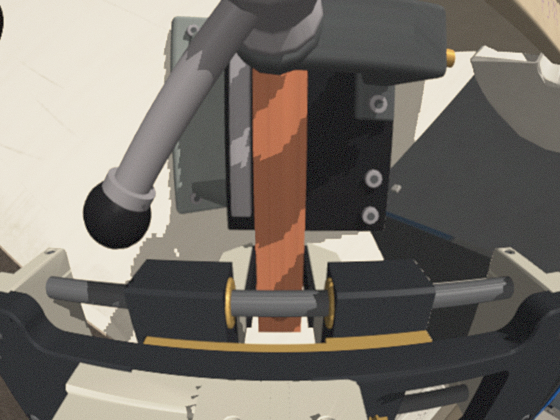

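The bar now lies under the boss. Its lower edge is at column 254 beside the ledge's upper side at about 250, and the fingers are clear of the face's right edge at row 230. I'll lower it until it touches.

```bash
for i in 1 2; do python3 -m pendant '[0,0,0.05,0,0,0,1, 0,0,0,0,0,0,1]' >/dev/null; python3 st.py;  done
```

```text
15.3 TCP face [   1.642 -109.99     1.718] F face [-2.685 -0.944  5.506] mom tool [ 0.733 -0.147 -0.14 ] 24.278103019294974 rot [-0.031  0.01  -0.015] q [-0.209  0.498  1.931  0.707  0.29  -1.022]
15.5 TCP face [   1.775 -110.179    0.654] F face [-3.455 -1.196 11.592] mom tool [ 0.996 -0.23  -0.14 ] 24.280427854069156 rot [-0.023  0.015 -0.015] q [-0.209  0.5    1.93   0.712  0.288 -1.027]
```

```bash
python3 -m pendant '[0,0,-0.02,0,0,0,1, 0,-0.05,0,0,0,0,1, 0,0,0,0,0,0,1]' >/dev/null; python3 st.py; for i in 1 2; do python3 -m pendant '[0,-0.04,0,0,0,0,1, 0,0,0,0,0,0,1]' >/dev/null; python3 st.py;  done
```

```text
15.8 TCP face [   1.272 -110.23     1.01 ] F face [ 1.333 -0.727  5.583] mom tool [ 0.105 -0.098  0.013] 24.447207110019608 rot [-0.002  0.022 -0.015] q [-0.21   0.499  1.933  0.72   0.286 -1.036]
16.0 TCP face [   0.538 -110.274    1.013] F face [ 2.453 -0.776  5.66 ] mom tool [-0.108 -0.051 -0.095] 24.797030424772952 rot [ 0.007  0.025 -0.013] q [-0.21   0.499  1.936  0.728  0.284 -1.044]
16.2 TCP face [  -0.517 -110.328    1.036] F face [ 3.675 -0.559  4.96 ] mom tool [-0.199 -0.035  0.103] 24.297893685104142 rot [ 0.011  0.026 -0.017] q [-0.211  0.499  1.939  0.736  0.282 -1.053]
```

```bash
for i in 1 2; do python3 -m pendant '[0,-0.05,0,0.2,0,0,1, 0,0,0,0,0,0,1]' >/dev/null; python3 st.py;  done
```

```text
16.4 TCP face [  -1.259 -110.436    1.132] F face [5.02  0.502 5.556] mom tool [-0.448  0.059  0.252] 24.435243808328792 rot [-0.177  0.031 -0.019] q [-0.209  0.499  1.93   0.674  0.294 -0.99 ]
16.6 TCP face [  -1.399 -110.522    1.286] F face [8.163 2.272 3.729] mom tool [-1.164  0.261  0.343] 24.51855424979266 rot [-0.345  0.039 -0.019] q [-0.206  0.499  1.92   0.621  0.307 -0.935]
```

The ledge is felt: x stopped at −1.4 (model) with 8 N. Releasing now.

```bash
python3 -m pendant '[0,0,0,0,0,0,0.3, 0,0,0,0,0,0,0.2, 0,0,0,0,0,0,0.1, 0,0,0,0,0,0,0.1, 0,0,0,0,0,0,0.1, 0,0,0,0,0,0,0.1]'; python3 st.py; python3 w.py w6
```

```text
time: 17.2
tool_pos: [611.1, 7.1, 69.6]
tcp_rot: [2.649, -0.0, 1.745]
contact_force: [-0.1, 0.6, 0.1]
grip_width: 41.0
finger_force: 0.0
17.2 TCP face [  -5.675 -109.535    0.457] F face [0.069 0.558 0.025] mom tool [ 0.361 -0.097 -0.029] 41.006838128430076 rot [-0.444  0.    -0.013] q [-0.207  0.501  1.925  0.62   0.308 -0.937]
[-0.207  0.501  1.925  0.62   0.308 -0.937] [-0.05   0.558  0.056]
rot units [-0.444  0.    -0.013] TCP in face [  -5.675 -109.535    0.457]
clamp_boss [([286.0, 13.5], 0.98)] [293.542  13.375]
ledge [([262.5, 101.2], 0.81)] [264.87  101.745]
t_handle_hub [] [295.32  -39.986]
clamp_pad [] [291.748  51.379]
rest_face [([287.8, 49.0], 0.83), ([289.4, 12.8], 0.74)] [291.729  51.122]
ur [400.637 229.086]
lr [241.467 228.422]
b2 [134.117 210.175]
ledge end top [265.852 214.52 ] pad low [291.966  69.899]
```

View pics/w6.png

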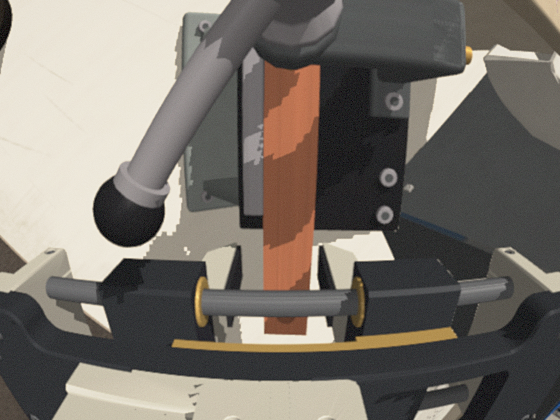

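The bar is flush and parallel with the ledge along column 264, and the fingers are free. I'll retract, flatten the tilt to about 20° so joint 5 stays in range, and turn the finger line along the T-bar.

```bash
python3 -m pendant '[0,0,-0.5,0,0,0,0.1, 0,0,-0.9,0,0,0,0, 0,0,-0.9,0.5,0,0,-0.13, 0,0,-0.9,0.8,0,0,-0.13, 0,0,-0.9,0.8,0,0,-0.13, 0,0,-0.8,0,0,-0.8,-0.13, 0,0,-0.5,0,0,-1,-0.13, 0,0,0,0,0,-1,-0.13, 0,0,0,0,0,-1,-0.13, 0,0,0,0,0,-1,-0.13, 0,0,0,0,0,-1,-0.13, 0,0,0,0,0,-1,-0.13]'; python3 -m pendant '[0,0,0,0,0,-1,-0.13, 0,0,0,0,0,-1,-0.13, 0,0,0,0,0,-1,-0.13, 0,0,0,0,0,-1,-0.13, 0,0,0,0,0,-1,-0.13, 0,0,0,0,0,-1,-0.13, 0,0,0,0,0,-1,-0.13, 0,0,0,0,0,-1,-0.13, 0,0,0,0,0,-1,-0.13, 0,0,0,0,0,-1,-0.13, 0,0,0,0,0,-1,-0.13, 0,0,0,0,0,-1,-0.13]'
cat > hub.py <<'E'
from fr import *
import sys
x=np.load('x.npy');x[:2]-=1.5*np.array([np.cos(x[2]),np.sin(x[2])])*.87
M,oo=face(x);oo[2]-=.75*0
ob=get_obs();Rt=R.from_euler('xyz',ob['tcp_rot']).as_matrix()
L=M.T@(ob['tool_pos']-oo);Y=M.T@Rt[:,1];Z=M.T@Rt[:,2]
z=float(sys.argv[1])
d=Rt.T@(M@(np.array([0,0,z])-L))/30
print(ob['time'],'TCP face',L,'finger angle',np.degrees(np.arctan2(Y[0],Y[1])),'toolz in face',Z,'tilt',np.degrees(np.arccos(-Z[2])),'delta to axis,units',d,'F',M.T@ob['contact_force'],'q',ob['joint_positions'],ob['grip_width'])
E
python3 hub.py 150
```

```text
time: 18.7
tool_pos: [543.8, -4.8, 216.3]
tcp_rot: [2.831, 0.156, 2.198]
contact_force: [0.3, 0.1, 1.0]
grip_width: 52.0
finger_force: 0.0
time: 19.9
tool_pos: [543.8, -4.8, 216.3]
tcp_rot: [3.05, 0.335, 3.045]
contact_force: [0.5, 0.3, -0.5]
grip_width: 52.2
finger_force: 0.0
19.9 TCP face [   9.608 -109.505  161.064] finger angle 14.461662884901326 toolz in face [-0.176 -0.    -0.984] tilt 10.156813759640052 delta to axis,units [1.167 3.468 0.419] F [ 0.219  0.205 -0.683] q [-0.229  0.213  1.794  0.183  0.824 -1.822] 52.186362226245436
```

```bash
python3 -m pendant '[0.2,0.6,0,0,0,0,-0.13, 0.2,0.6,0,0,0,0,-0.13, 0.2,0.6,0,0,0,0,-0.13, 0.2,0.6,0,0,0,0,-0.13, 0.2,0.6,0,0,0,0,-0.13, 0.17,0.47,0,0,0,0,-0.13, 0,0,0,0,0,-1,-0.13, 0,0,0,0,0,-1,-0.13, 0,0,0,0,0,-1,-0.13, 0,0,0,0,0,-1,-0.13, 0,0,0,0,0,-1,-0.13, 0,0,0,0,0,-1,-0.13]'; python3 hub.py 80; python3 - <<'E'
from fr import *
x=np.load('x.npy');save('wrist','w7.png')
for t in ['t_handle_hub','clamp_boss']: print(t,[(q['location'],q['score']) for q in pinpoint('wrist',t)[:2]],proj('wrist',P2(x)[t]))
print([proj('wrist',P2(x)[k]) for k in ('b1','b2')])
E
```

```text
time: 21.1
tool_pos: [518.0, 101.9, 213.8]
tcp_rot: [-3.083, 0.342, -2.794]
contact_force: [0.5, 0.3, -0.3]
grip_width: 51.7
finger_force: 0.0
21.1 TCP face [  2.471   0.096 162.333] finger angle -9.173284009966048 toolz in face [-0.176 -0.    -0.984] tilt 10.155908921125654 delta to axis,units [-0.397 -0.068  2.716] F [ 0.371  0.228 -0.512] q [ 0.016  0.182  1.84   0.076  0.778 -1.937] 51.69285301878802
t_handle_hub [([275.0, 232.9], 0.96)] [275.534 234.708]
clamp_boss [([275.7, 223.4], 0.97)] [274.826 225.224]
[array([329.07 , 283.051]), array([218.554, 181.972])]
```

View pics/w7.png

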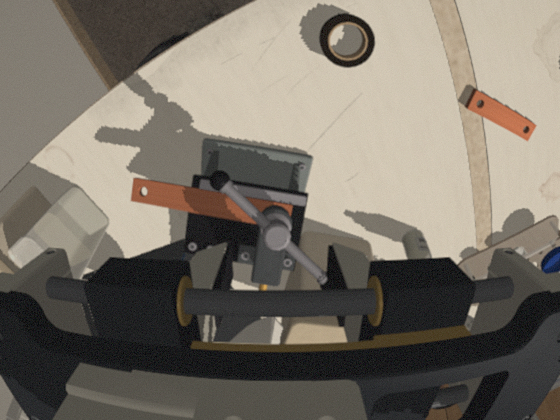

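The wrist view shows the bar in place with its right end out at (145,190), the hub at (275,233) and the T-ball at (218,181). All agree with the model to within about 2 px. I'll align the tool fully with the screw's axis and then descend.

```bash
python3 -m pendant '[0,0,0,0.13,-0.83,0,-0.13, 0,0,0,0.13,-0.83,0,-0.13, 0,0,0,0.13,-0.83,0,-0.13, 0,0,0,0,0,0,-0.13]'; python3 hub.py 80
```

```text
time: 21.65
tool_pos: [516.5, 101.9, 212.9]
tcp_rot: [-3.053, 0.514, -2.786]
contact_force: [-0.2, 0.4, 0.2]
grip_width: 52.3
finger_force: 0.0
21.65 TCP face [  0.731   0.298 162.297] finger angle -9.027116337510973 toolz in face [-0.003  0.001 -1.   ] tilt 0.17958502157595846 delta to axis,units [ 0.018 -0.01   2.743] F [-0.031  0.458  0.256] q [-0.007  0.119  1.998  0.184  0.519 -2.046] 52.2678868695096
```

```bash
python3 -m pendant '[0,0,0.5,0,0,0,-0.13, 0,0,0.6,0,0,0,-0.13, 0,0,0.5,0,0,0,-0.13, 0,0,0,0,0,0,-0.13]'; python3 hub.py 80;python3 -m pendant '[0,0,0.4,0,0,0,-0.13, 0,0,0.4,0,0,0,-0.13, 0,0,0,0,0,0,-0.13]'; python3 hub.py 80
```

```text
time: 22.05
tool_pos: [541.8, 106.2, 170.7]
tcp_rot: [-3.053, 0.512, -2.785]
contact_force: [0.4, 0.1, 0.0]
grip_width: 51.7
finger_force: 0.0
22.05 TCP face [  1.894   0.175 112.918] finger angle -9.078640395127646 toolz in face [-0.005  0.001 -1.   ] tilt 0.2889929884942027 delta to axis,units [0.058 0.002 1.098] F [ 0.408 -0.001 -0.193] q [ 0.005  0.229  1.999  0.215  0.409 -2.075] 51.727773506798805
time: 22.35
tool_pos: [553.5, 108.3, 150.1]
tcp_rot: [-3.052, 0.513, -2.784]
contact_force: [0.6, -0.0, 0.1]
grip_width: 51.9
finger_force: 0.0
22.35 TCP face [ 1.88   0.161 89.14 ] finger angle -9.126494947406112 toolz in face [-0.003  0.001 -1.   ] tilt 0.19150086538188563 delta to axis,units [0.062 0.004 0.305] F [ 0.577 -0.131 -0.238] q [ 0.01   0.283  1.999  0.24   0.355 -2.099] 51.886468367822445
```

```bash
python3 -m pendant '[0.06,0,0.2,0,0,0,-0.13, 0,0,0,0,0,1,-0.13, 0,0,0,0,0,1,-0.13, 0,0,0,0,0,1,-0.13, 0,0,0,0,0,1,-0.13, 0,0,0,0,0,1,-0.13, 0,0,0,0,0,1,-0.13, 0,0,0,0,0,1,-0.13, 0,0,0,0,0,1,-0.13, 0,0,0,0,0,1,-0.13, 0,0,0,0,0,1,-0.13, 0,0,0,0,0,1,-0.13]'; python3 hub.py 83
python3 - <<'E'
from fr import *
save('wrist','w8.png');save('top','t8.png')
E
```

```text
time: 23.55
tool_pos: [555.3, 108.1, 145.4]
tcp_rot: [2.822, 0.421, 2.637]
contact_force: [2.1, -0.3, -2.7]
grip_width: 52.0
finger_force: 2.1
23.55 TCP face [ 0.955 -0.301 84.215] finger angle 34.9966168676916 toolz in face [-0.001  0.    -1.   ] tilt 0.04434418236804866 delta to axis,units [ 0.032 -0.01   0.041] F [ 0.382 -0.654 -3.303] q [ 0.01   0.293  2.003  0.251  0.339 -1.34 ] 52.02115987909141
```

View pics/w8.png

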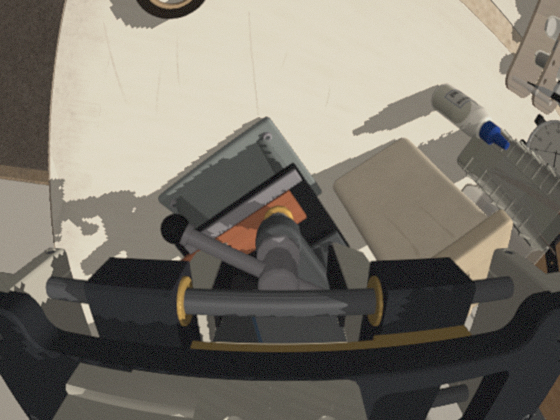

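The T-bar now trails at about 25° to the fingers: hub at (285,275), ball at (175,228), with contact on the finger. The handle is being pushed round, so I'll carry on.

```bash
for i in 1; do python3 -m pendant '[0,0,0,0,0,1,-0.13, 0,0,0,0,0,1,-0.13, 0,0,0,0,0,1,-0.13, 0,0,0,0,0,1,-0.13, 0,0,0,0,0,1,-0.13, 0,0,0,0,0,1,-0.13, 0,0,0,0,0,1,-0.13, 0,0,0,0,0,1,-0.13, 0,0,0,0,0,1,-0.13, 0,0,0,0,0,1,-0.13, 0,0,0,0,0,1,-0.13, 0,0,0,0,0,1,-0.13]'; python3 hub.py 83;done; python3 -m pendant '[0,0,0,0,0,1,-0.13, 0,0,0,0,0,1,-0.13, 0,0,0,0,0,1,-0.13, 0,0,0,0,0,1,-0.13, 0,0,0,0,0,1,-0.13, 0,0,0,0,0,1,-0.13, 0,0,0,0,0,1,-0.13, 0,0,0,0,0,1,-0.13, 0,0,0,0,0,1,-0.13, 0,0,0,0,0,1,-0.13, 0,0,0,0,0,1,-0.13, 0,0,0,0,0,1,-0.13]'; python3 hub.py 83
```

```text
time: 24.85
tool_pos: [555.2, 108.0, 145.4]
tcp_rot: [2.622, 0.062, 1.854]
contact_force: [1.8, -1.0, -3.4]
grip_width: 51.8
finger_force: 2.2
24.85 TCP face [ 0.874 -0.419 84.213] finger angle 82.88376842543788 toolz in face [-0.001  0.    -1.   ] tilt 0.05113597727800572 delta to axis,units [ 0.017 -0.027  0.04 ] F [-0.256 -1.28  -3.744] q [ 0.01   0.293  2.003  0.251  0.339 -0.505] 51.84343080608612
time: 26.05
tool_pos: [555.0, 108.0, 145.2]
tcp_rot: [2.731, -0.333, 1.102]
contact_force: [1.9, -1.0, -2.8]
grip_width: 51.9
finger_force: 2.2
26.05 TCP face [ 0.575 -0.347 84.166] finger angle 130.87960432533552 toolz in face [-0.001  0.    -1.   ] tilt 0.0849312297700789 delta to axis,units [-0.004 -0.022  0.039] F [ 0.087 -1.316 -3.272] q [0.01  0.293 2.003 0.251 0.339 0.333] 51.888568345026236
```

Steady low forces. Two more calls bring it to about 211°.

```bash
python3 -m pendant '[0,0,0,0,0,1,-0.13, 0,0,0,0,0,1,-0.13, 0,0,0,0,0,1,-0.13, 0,0,0,0,0,1,-0.13, 0,0,0,0,0,1,-0.13, 0,0,0,0,0,1,-0.13, 0,0,0,0,0,1,-0.13, 0,0,0,0,0,1,-0.13, 0,0,0,0,0,1,-0.13, 0,0,0,0,0,1,-0.13, 0,0,0,0,0,1,-0.13, 0,0,0,0,0,1,-0.13]' && python3 -m pendant '[0,0,0,0,0,1,-0.13, 0,0,0,0,0,1,-0.13, 0,0,0,0,0,1,-0.13, 0,0,0,0,0,1,-0.13, 0,0,0,0,0,1,-0.13, 0,0,0,0,0,1,-0.13, 0,0,0,0,0,1,-0.13, 0,0,0,0,0,1,-0.13]'; python3 hub.py 83; python3 - <<'E'
from fr import *
save('wrist','w9.png')
E
```

```text
time: 27.25
tool_pos: [555.0, 108.1, 145.2]
tcp_rot: [3.131, -0.522, 0.197]
contact_force: [2.7, 0.3, -3.2]
grip_width: 51.7
finger_force: 2.2
time: 28.05
tool_pos: [555.1, 108.1, 145.3]
tcp_rot: [-2.854, -0.442, -0.429]
contact_force: [2.2, -0.3, -3.2]
grip_width: 51.7
finger_force: 2.2
28.05 TCP face [ 0.755 -0.295 84.191] finger angle -149.1228612798042 toolz in face [-0.001  0.001 -1.   ] tilt 0.06787084905735173 delta to axis,units [-0.027  0.004  0.04 ] F [ 0.238 -0.647 -3.809] q [0.01  0.293 2.003 0.251 0.339 1.729] 51.70270846535853
```

View pics/w9.png

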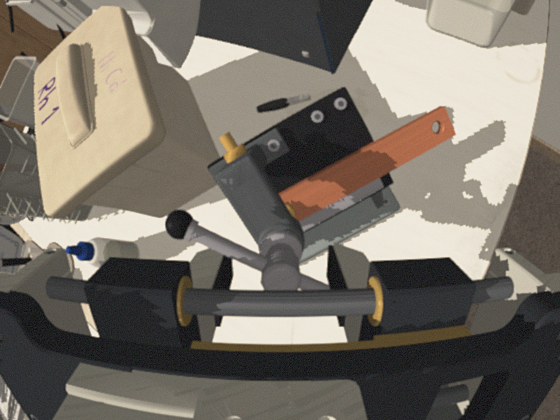

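The view shows the handle turned about half a turn with the bar in place along the ledge. I'll lift clear, turn back about 192°, and come down behind the bar again.

```bash
python3 -m pendant '[0,0,0,0,0,-1,-0.13, 0,0,-0.6,0,0,-1,-0.13, 0,0,-0.6,0,0,0,-0.13, 0,0,0,0,0,-1,-0.13, 0,0,0,0,0,-1,-0.13, 0,0,0,0,0,-1,-0.13, 0,0,0,0,0,-1,-0.13, 0,0,0,0,0,-1,-0.13, 0,0,0,0,0,-1,-0.13, 0,0,0,0,0,-1,-0.13, 0,0,0,0,0,-1,-0.13, 0,0,0,0,0,-1,-0.13]' | head -2; python3 hub.py 83;  python3 -m pendant '[0,0,0,0,0,-1,-0.13, 0,0,0,0,0,-1,-0.13, 0,0,0,0,0,-1,-0.13, 0,0,0,0,0,-1,-0.13, 0,0,0,0,0,-1,-0.13, 0,0,0,0,0,-1,-0.13, 0,0,0,0,0,-1,-0.13, 0,0,0,0,0,-1,-0.13, 0,0,0,0,0,-1,-0.13, 0,0,0,0,0,-1,-0.13, 0,0,0,0,0,-1,-0.13, 0,0,0,0,0,-1,-0.13]' >/dev/null;  python3 -m pendant '[0,0,0,0,0,-1,-0.13, 0,0,0,0,0,-1,-0.13, 0,0,0,0,0,-1,-0.13, 0,0,0,0,0,-1,-0.13, 0,0,0,0,0,-1,-0.13, 0,0,0,0,0,-1,-0.13, 0,0,0,0,0,-1,-0.13, 0,0,0,0,0,-1,-0.13, 0,0,0,0,0,-1,-0.13, 0,0,0,0,0,-1,-0.13, 0,0,0,0,0,-1,-0.13, 0,0,0,0,0,-1,-0.13]' >/dev/null;  python3 -m pendant '[0,0,0,0,0,-1,-0.13, 0,0,0,0,0,-1,-0.13, 0,0,0,0,0,-1,-0.13, 0,0,0,0,0,-1,-0.13, 0,0,0,0,0,-1,-0.13, 0,0,0,0,0,-1,-0.13, 0,0,0,0,0,-1,-0.13, 0,0,0,0,0,-1,-0.13, 0,0,0,0,0,-1,-0.13, 0,0,0,0,0,-1,-0.13, 0,0,0,0,0,-1,-0.13, 0,0,0,0,0,-1,-0.13]'; python3 hub.py 82
```

```text
time: 29.3
tool_pos: [537.1, 105.1, 176.6]
29.3 TCP face [  0.664  -0.099 120.437] finger angle 166.51299743586787 toolz in face [-0.001  0.001 -1.   ] tilt 0.08543572338436714 delta to axis,units [-0.02  -0.007  1.248] F [-0.601 -0.294 -0.291] q [0.002 0.211 2.006 0.215 0.418 0.988] 51.82235010117284
time: 32.9
tool_pos: [537.2, 105.1, 176.7]
tcp_rot: [2.924, 0.479, 2.87]
contact_force: [0.0, 0.6, 0.0]
grip_width: 51.7
finger_force: 0.0
32.9 TCP face [  0.7    -0.107 120.436] finger angle 22.512096682278997 toolz in face [-0.001  0.001 -1.   ] tilt 0.08142732909415268 delta to axis,units [ 0.021 -0.006  1.281] F [ 0.106  0.639 -0.048] q [ 0.002  0.211  2.006  0.215  0.418 -1.525] 51.67454996643112
```

```bash
python3 -m pendant '[0,0,0,0,0,-1,-0.13, 0,0,0,0,0,-1,-0.13, 0,0,0.6,0,0,0,-0.13, 0,0,0.6,0,0,0,-0.13, 0,0,0.05,0,0,0,-0.13, 0,0,0,0,0,1,-0.13, 0,0,0,0,0,1,-0.13, 0,0,0,0,0,1,-0.13, 0,0,0,0,0,1,-0.13, 0,0,0,0,0,1,-0.13, 0,0,0,0,0,1,-0.13, 0,0,0,0,0,1,-0.13]'; python3 hub.py 82;  python3 -m pendant '[0,0,0,0,0,1,-0.13, 0,0,0,0,0,1,-0.13, 0,0,0,0,0,1,-0.13, 0,0,0,0,0,1,-0.13, 0,0,0,0,0,1,-0.13, 0,0,0,0,0,1,-0.13, 0,0,0,0,0,1,-0.13, 0,0,0,0,0,1,-0.13, 0,0,0,0,0,1,-0.13, 0,0,0,0,0,1,-0.13, 0,0,0,0,0,1,-0.13, 0,0,0,0,0,1,-0.13]'; python3 hub.py 82
```

```text
time: 34.1
tool_pos: [555.8, 108.2, 144.8]
tcp_rot: [2.767, 0.375, 2.496]
contact_force: [2.4, -0.0, -1.7]
grip_width: 52.0
finger_force: 2.1
34.1 TCP face [ 1.136 -0.255 83.42 ] finger angle 42.881110109455285 toolz in face [-0.  0. -1.] tilt 0.033269163682752435 delta to axis,units [ 0.033 -0.02   0.047] F [ 1.17  -0.456 -2.678] q [ 0.01   0.295  2.002  0.252  0.337 -1.204] 51.96565664616149
time: 35.3
tool_pos: [555.8, 108.1, 144.6]
tcp_rot: [2.619, -0.008, 1.732]
contact_force: [2.1, -1.9, -3.0]
grip_width: 51.7
finger_force: 2.2
35.3 TCP face [ 1.018 -0.405 83.288] finger angle 90.88312829301245 toolz in face [-0.001  0.    -1.   ] tilt 0.03707517153763307 delta to axis,units [ 0.013 -0.034  0.043] F [ 0.021 -2.243 -3.464] q [ 0.01   0.295  2.002  0.252  0.337 -0.366] 51.70138354384261
```

```bash
python3 -m pendant '[0,0,0,0,0,1,-0.13, 0,0,0,0,0,1,-0.13, 0,0,0,0,0,1,-0.13, 0,0,0,0,0,1,-0.13, 0,0,0,0,0,1,-0.13, 0,0,0,0,0,1,-0.13, 0,0,0,0,0,1,-0.13, 0,0,0,0,0,1,-0.13, 0,0,0,0,0,1,-0.13, 0,0,0,0,0,1,-0.13, 0,0,0,0,0,1,-0.13, 0,0,0,0,0,1,-0.13]'; python3 hub.py 82;  python3 -m pendant '[0,0,0,0,0,1,-0.13, 0,0,0,0,0,1,-0.13, 0,0,0,0,0,1,-0.13, 0,0,0,0,0,1,-0.13, 0,0,0,0,0,1,-0.13, 0,0,0,0,0,1,-0.13, 0,0,0,0,0,1,-0.13, 0,0,0,0,0,1,-0.13, 0,0,0,0,0,1,-0.13, 0,0,0,0,0,1,-0.13, 0,0,0,0,0,1,-0.13, 0,0,0,0,0,1,-0.13]'; python3 hub.py 82; python3 -m pendant '[0,0,0,0,0,1,-0.13, 0,0,0,0,0,1,-0.13, 0,0,0,0,0,1,-0.13, 0,0,0,0,0,1,-0.13]'; python3 hub.py 82;python3 - <<'E'
from fr import *
save('wrist','w10.png')
E
```

```text
time: 36.5
tool_pos: [555.5, 108.1, 144.4]
tcp_rot: [2.78, -0.386, 0.964]
contact_force: [1.4, -1.0, -2.9]
grip_width: 52.1
finger_force: 2.2
36.5 TCP face [ 0.709 -0.325 83.241] finger angle 138.87971105945743 toolz in face [-0.001  0.    -1.   ] tilt 0.07406262235348507 delta to axis,units [-0.011 -0.024  0.041] F [-0.369 -1.225 -3.086] q [0.01  0.295 2.003 0.252 0.337 0.472] 52.12144687185012
time: 37.7
tool_pos: [555.6, 108.2, 144.4]
tcp_rot: [-3.072, -0.518, 0.037]
contact_force: [2.6, -0.8, -3.6]
grip_width: 51.9
finger_force: 2.4
37.7 TCP face [ 0.746 -0.251 83.211] finger angle -173.12149371553372 toolz in face [-0.001  0.001 -1.   ] tilt 0.07532091322798624 delta to axis,units [-0.026 -0.005  0.04 ] F [ 0.257 -1.235 -4.347] q [0.01  0.295 2.002 0.252 0.337 1.309] 51.89481072439067
time: 38.1
tool_pos: [555.6, 108.2, 144.5]
tcp_rot: [-2.921, -0.478, -0.278]
contact_force: [2.1, -0.4, -2.8]
grip_width: 52.3
finger_force: 2.5
38.1 TCP face [ 0.789 -0.274 83.217] finger angle -157.12099166572608 toolz in face [-0.001  0.001 -1.   ] tilt 0.06984145715446227 delta to axis,units [-0.028  0.002  0.041] F [ 0.368 -0.725 -3.441] q [0.01  0.295 2.002 0.252 0.337 1.589] 52.25033780761489
```

View pics/w10.png

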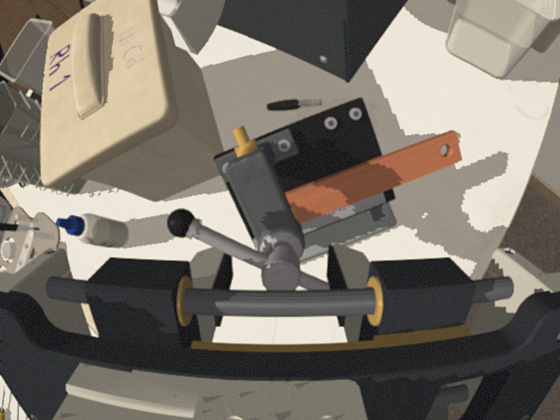

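The bar is still along the ledge and the T-ball is at (181,222). I've now viewed 13 pictures, over the limit of 10, so I won't view any more. I'll work out the joint angle from that ball pixel.

```bash
python3 - <<'E'
from fr import *
x=np.load('x.npy');x[:2]-=1.3*np.array([np.cos(x[2]),np.sin(x[2])])
for q in (6.5,6.7,6.9,7.1,7.3,7.5): print(q,proj('wrist',pts(x[:3],q)['b1']),proj('wrist',pts(x[:3],q)['b2']))
E
```

```text
6.5 [179.618 285.311] [387.246 251.102]
6.7 [175.323 267.117] [386.062 269.622]
6.9 [175.083 248.072] [380.936 287.145]
7.1 [179.232 228.896] [372.333 303.118]
7.3 [187.941 210.435] [360.762 317.106]
7.5 [201.144 193.633] [346.75  328.773]
```

The joint is at about 7.17, so the clamp should be tight at roughly 19 N. I'll back off, lift clear and check.

```bash
python3 -m pendant '[0,0,0,0,0,-1,-0.13, 0,0,0,0,0,-1,-0.13, 0,0,-0.5,0,0,-0.5,-0.13, 0,0,-0.8,0,0,0,-0.13, 0,0,-0.9,0,0,0,-0.13, 0,0,-0.9,0,0,0,-0.13, 0,0,-0.6,0,0,0,-0.13, 0,0,0,0,0,0,-0.13, 0,0,0,0,0,0,-0.13, 0,0,0,0,0,0,-0.13]'; python3 - <<'E'
from fr import *
x=np.load('x.npy');x[:2]-=1.3*np.array([np.cos(x[2]),np.sin(x[2])]);M,oo=face(x)
capture('wrist')
for t in ['long_bar','t_handle_hub','clamp_boss']: print(t,[(q['location'],q['score']) for q in pinpoint('wrist',t)[:1]])
print('exp bar',proj('wrist',oo+M@[0,-68,4]),'hub',proj('wrist',pts(x[:3],7.17)['t_handle_hub']))
r=regions_of('wrist','t_handle')
if r:
    p=np.argwhere(r[0]['pixels'])[:,::-1];print('T mask',p.min(0),p.max(0),r[0]['score'])
for q in (6.7,7.0,7.2): print(q,[proj('wrist',pts(x[:3],q)[b]) for b in('b1','b2')])
print(get_obs()['contact_force'])
E
```

```text
time: 39.15
tool_pos: [501.0, 98.6, 239.3]
tcp_rot: [-3.014, -0.506, -0.082]
contact_force: [-0.0, -0.1, -0.9]
grip_width: 51.7
finger_force: 0.0
long_bar [([340.4, 169.9], 0.72)]
t_handle_hub [([308.2, 181.1], 0.52)]
clamp_boss [([275.4, 195.0], 0.67)]
exp bar [340.79  167.033] hub [280.482 204.948]
T mask [217 155] [339 247] 0.86
6.7 [array([214.233, 192.943]), array([345.177, 217.326])]
7.0 [array([220.044, 174.186]), array([337.508, 234.347])]
7.2 [array([227.191, 162.849]), array([329.762, 244.07 ])]
[0.373 0.705 0.115]
```

```bash
python3 -c "
from plant import *; print(close_job())"
```

```text
the job is handed in; nothing more can be done
None
```

The job is handed in at about 39 s: by my measurements the long bar lies flat along the ledge (centre about 68 mm right of the screw axis), the clamp is wound to about 7.17 rad (pad force estimated at 19 N, not measured), and the arm is clear of everything; I viewed 13 pictures, over the limit of 10.

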